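Send the sinker down the chute: shift the indexed slide carriage to its chute hole

TASK

Pull up the red index-plunger knob, slide the loaded carriage over the lip of the slate so that its lead sinker goes down the chute into the pine bin, and release the plunger so that its pin drops fully home in the chute hole, the red-rimmed one, and locks the carriage there. Feel for the hole gently: never force the pin hard against the bar, and leave everything else on the slate where it lies.

Things in the scene. Friction and masses are not known exactly. Their poses are not given: they have to be found in the camera images.
- shelf: Slate-topped pine shelf on the table, 320 (x) x 400 (y) mm, slate top 160 mm above the table; origin on the table under its centre. A galvanised chute slopes from the lip at its -y end into the pine bin. Near that end an aluminium carriage slides along shelf -y, out over the chute, between a guide rail (+x side) and a galvanised index bar (-x side).
- parking_hole (a point): Mouth of the parking hole (white rim) in the index bar, which runs along shelf y, 26 mm wide, its top 14 mm over the slate. A second hole on the same centre line, the chute hole (red rim), lies 80 to 115 mm farther towards shelf -y; its piece of bar is adjustable and not measured: look or feel. Both holes 11 mm square, right through. Bar flat between and for 60 mm past.
- carriage (a joint): Travel of the carriage in m: 0 parked, grows along shelf -y towards the chute, end stop at 0.14, past the chute hole. 0.6 kg, sliding friction about 1.5 N, stays where left. Its open-bottomed pocket (56 x 50 mm inside) pushes the sinker over the lip into the chute. With the pin in a hole it has only about 1.5 mm play each way.
- plunger (a joint): Lift of the index plunger in m: 0 home (pin 8 mm deep in a hole), about 0.007 with the pin resting on the bar between holes, 0.012 fully pulled (stop). A spring pushes it down, about 5.5 N home, 8.5 N pulled; it does not latch up. Let go over bare bar, the pin rides on it (greased, about 1 to 2 N drag) and drops by itself into a hole moved over.
- knob (a point): Middle of the plunger's red knob, gripped from above: upright cylinder, 30 mm diameter, reaching 12 mm above and 13 mm below this point, on a 12 mm stem. With the plunger home the 22 mm wide barrel's top is 31 mm below this point, the 44 mm wide carriage nose 42 mm below. Moves with carriage and plunger.
- pin: Steel plunger pin, 8 mm diameter, round end, fixed below the knob and moving with it, mostly hidden under the carriage nose. Origin on its axis, at slate level with the plunger home; tip 6 mm above the origin. It touches only the index bar; a contact force above 30 N spoils them.
- pocket (a point): Centre of the carriage pocket, at slate level.
- sinker_center (a point): Centre of the lead egg sinker (40 mm long, 26 mm thick, about 150 g) that lies in the carriage's pocket at the start.
- sinker: The same sinker in the pocket; origin on its underside at first, x along its length.
- bin: Open pine bin on the table under the chute's lower end, 180 x 180 mm, 55 mm high, walls 8 mm; origin under its centre.
- sinker_b: The second grey lead egg sinker, 40 mm long, 26 mm thick, 150 g, lying on the slate; origin under its middle, x along its length. Not to be disturbed.
- sinker_c: The third grey lead egg sinker, 40 mm long, 26 mm thick, 150 g, lying on the slate; origin under its middle, x along its length. Not to be disturbed.
- sinker_d: The fourth grey lead egg sinker, 40 mm long, 26 mm thick, 150 g, lying on the slate; origin under its middle, x along its length. Not to be disturbed.
- spinner: Bright tin mackerel spinner, 70 mm long, 4 mm thick, lying on the slate; origin under its middle. Not to be disturbed.
- shackle: Galvanised bow shackle, 75 x 55 mm, 12 mm thick, lying flat on the slate; origin under its middle. Not to be disturbed.
- jar: Lidded amber glass jar, 60 mm diameter, 75 mm high, standing on the slate; origin under its base. Not to be disturbed.
Things that resemble listed ones, but are neither listed nor needed, are in the scene too. What is shaped like the sinker but green or pink is not meant.

How it is judged:
On the way, in this order (a step that is already met when the one before it is completed fails the run):
1. the plunger is pulled so that its pin leaves the parking hole (value of joint plunger above 0.006 m and value of joint carriage below 0.03 m), for 0.05 s.
2. the carriage has been slid out to the stretch with the chute hole (value of joint carriage above 0.06 m), for 0.05 s.
At the end, for the whole second after the job is handed in: The carriage stands at rest in the chute hole (travel over 70 mm) with the plunger home to within 2 mm, and the sinker from its pocket lies at rest inside the pine bin; the gripper has let go (value of joint plunger below 0.002 m and value of joint carriage above 0.07 m and velocity of joint carriage below 0.01 m/s and x of sinker_center in the frame of bin between -0.085 and 0.085 m and y of sinker_center in the frame of bin between -0.085 and 0.085 m and height (world z) of sinker_center below 0.05 m and linear speed of sinker below 0.05 m/s); the robot touches nothing.
It fails at once if the plunger pin is forced against the index bar with more than 30 N (contact force between pin and anything else above 30 N).
It fails at once if another thing on the slate is moved more than 25 mm (distance of any of sinker_b, sinker_c, sinker_d, spinner, shackle, jar from where it was at the start of the episode above 0.025 m).
It fails at once if the jar is tipped over (angle between jar's own z axis and vertical above 0.5 rad).
It also fails if it takes over 51 s, if anything falls off the work surface, if the arm or the gripper's body presses on something with over 40 N, if the wrist force passes 120 N, or if a joint passes its speed limit or range.

ROBOT

A 7-joint arm with a two-finger parallel gripper is mounted at the origin on the work surface. World frame = base frame: x ahead of the robot, y to its left, z up, the work surface at z = 0. Lengths are in m, angles in rad, forces in N, time in s.
With the tool pointing down it reaches from about 0.4 to 0.85 m from the base axis. Payload 10.4 kg.
Tool frame: the origin (TCP) lies between the finger pads; the fingertips stand 11 mm ahead of it and the grasp point (between the pads) lies 8 mm behind it (tip_reach is the distance from the TCP to the fingertips, in m); z points along the fingers, y is the line along which they close (so a half turn about z gives the same grasp; the last joint's range is limited). The gripper opens to 85 mm and grips with 20 to 120 N. Pads are 22 mm wide; open, the fingers measure 114 mm over their backs; the gripper's body (76 mm by 85 mm) begins 54 mm behind the grasp point. The pads swing forward as they close: fully open they stand 13 mm farther back than shut.
Start: joints at [-1.326, 0.332, -0.065, 1.46, 0.022, 1.35, -0.088], TCP at [0.165, 0.603, 0.242] pointing down, gripper open.
Joint ranges: [-2.6, 2.6], [-0.5, 2.12], [-1.47, 1.34], [0.16, 2.42], [-1.27, 4.41], [0.06, 2.06], [-2.6, 2.6]. Speed limits (rad/s): [2.22, 2.22, 2.79, 2.79, 3.14, 3.14, 3.14].

INTERFACE

Orientations are given as a unit quaternion [x, y, z, w].
In Python, from workcell import * gives the robot as it stands.
- The arm moves only by the shell command python3 -m inch 'ROWS' [OPENING] [FORCE]. ROWS is JSON, a list of rows, each an object with "slide": the shift along the world's x, y, z in m, a list of three; "yaw": the turn about the world's z in rad. A call has 1 to 20 rows; each row is the pose to reach, as a shift and turn from the pose commanded when the call began; what a row does not reach only later rows make up. A row lasts 1/12 s, in which the tool goes at most 41.7 mm and 7.16 degrees, less where a joint would pass 70% of its speed; a pose out of reach is approached as far as the arm can. A call with a gripper value outside its range is refused whole. OPENING is the closure in counts, from 0 (fully open) to 255 (shut), set as the call begins (- or left out, the last holds). The fingers move at their own pace and stop on an object; FORCE is the grip in N (left out, the last holds). Time passes only in rows, so rows that repeat a pose let the fingers close. It gives the time, the measured TCP pose, the force, the opening and the grip force at its end, in the units of the state.
- get_obs(): the state, without advancing time (a new reading comes with each control period).
- camera(name): name is "scene" or "top" or "wrist"; returns a dict with "frame" (384x512x3 uint8, red, green, blue), "fx", "fy", "cx", "cy" (pixels), "extrinsics" (4x4, takes a point from world to camera coordinates). Camera axes: x right, y down, z forward; pixel columns grow to the right and rows downward; lengths in m; the calibration is good to about 2 mm. The wrist camera is an equidistant fisheye: a pixel r from the principal point sees the ray r / f radians off the axis. A picture is of the moment at which its call begins. There is no depth.
- hand_in(): hands the job in; it is judged then, once.
The state is a dict: "clock": time; "joint_pos": joint angles; "joint_velocities": joint speeds; "tau": joint torques, N m; "position": TCP position; "ee_rot": TCP orientation; "ft_force": force on the tool from outside, world axes, zero at the start; "torque": the same for the moment, N m; "grip_width": opening from 0.0 (shut) to 1.0 (fully open); "grasp_force": force on a finger pad.
Only numpy, scipy, OpenCV 4.12 (cv2) and the standard library are available. Lean on these libraries where they do the work, as an engineer would, in place of code of your own. Each camera call takes 0.05 s, during which the arm holds its last target. There are 200 camera calls.

## Working session

There is one attempt and no reset: what is moved stays moved. The work goes in short steps, Python scripts to look and compute and a shell command to move; the robot and the scene stay as the last step left them, time stands still between calls to the robot, and variables do not carry over. Pictures are saved under pics/ and viewed, at most 10 in all, crops included, and the job is handed in when it is done.

```bash
mkdir -p pics
python3 - <<'E'
from workcell import *
import cv2,numpy as np
o=get_obs(); print({k:np.round(v,3) for k,v in o.items()})
for n in("scene","top"):
    c=camera(n); np.savez("pics/%s0.npz"%n,**c); cv2.imwrite("pics/%s0.png"%n,cv2.resize(c["frame"][:,:,::-1],(800,600),interpolation=cv2.INTER_CUBIC))
    print(n,c["fx"],c["fy"],c["cx"],c["cy"],np.round(c["extrinsics"],3).tolist())
E
```

```text
{'clock': np.float64(0.0), 'joint_pos': array([-1.326,  0.333, -0.065,  1.461,  0.022,  1.35 , -0.088]), 'joint_velocities': array([-0.   ,  0.001,  0.   ,  0.001, -0.001,  0.   , -0.   ]), 'tau': array([-0.0000e+00, -6.2543e+01,  4.9000e-02, -3.9162e+01,  1.6000e-02,
        9.0000e-03,  0.0000e+00]), 'position': array([0.165, 0.602, 0.242]), 'ee_rot': array([ 0.133,  0.991, -0.001, -0.   ]), 'ft_force': array([ 0.272,  0.776, -0.269]), 'torque': array([0.042, 0.071, 0.   ]), 'grasp_force': np.float64(0.0), 'grip_width': np.float64(0.995)}
scene 372.3277388413954 372.3277388413954 259.64693708475414 189.52329741728104 [[0.861, 0.508, 0.012, -0.561], [0.293, -0.476, -0.829, -0.059], [-0.415, 0.718, -0.559, 1.295], [0.0, 0.0, 0.0, 1.0]]
top 375.13303729608765 375.13303729608765 252.94187895275206 193.415132535851 [[0.086, -0.996, 0.001, -0.019], [-0.976, -0.085, -0.202, 0.637], [0.201, 0.016, -0.979, 0.875], [0.0, 0.0, 0.0, 1.0]]
```

View pics/scene0.png

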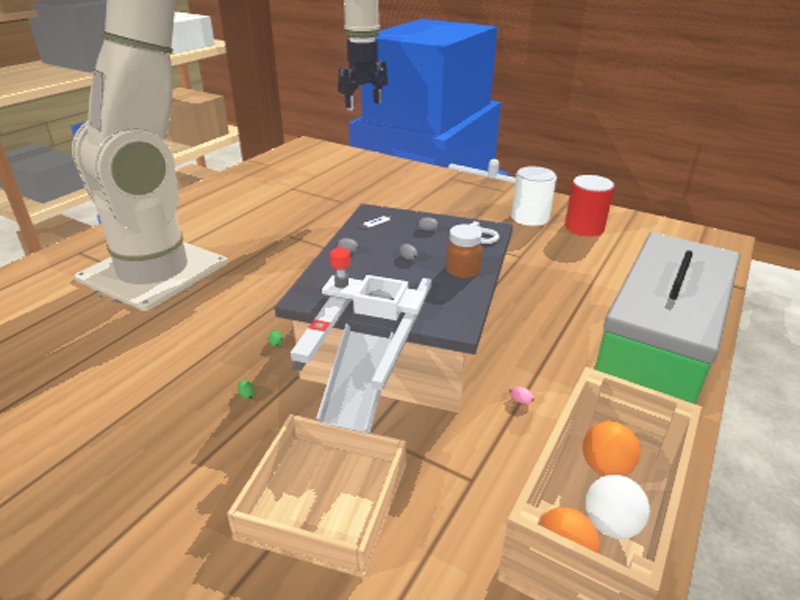

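View pics/top0.png

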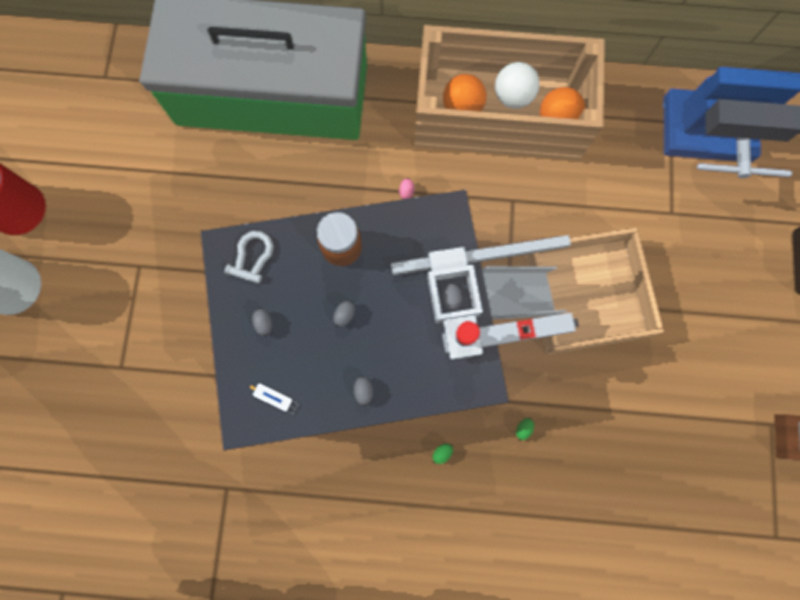

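Scene view: knob at about (340,259), red-rimmed hole at (318,325). Top view: knob at (467,333), red hole at (527,328), slate corners at (202,232), (466,191), (508,402) and (223,449). The jar is at (338,235), well clear of the knob.

```bash
cat > h.py <<'E'
import numpy as np,cv2
def ray(c,p):
    E=c["extrinsics"];R=E[:3,:3];d=R.T@np.array([(p[0]-c["cx"])/c["fx"],(p[1]-c["cy"])/c["fy"],1]);return -R.T@E[:3,3],d/np.linalg.norm(d)
def onz(c,p,z):
    o,d=ray(c,p);return o+d*(z-o[2])/d[2]
def tri(a,b):
    A=0;B=0
    for o,d in(a,b):
        P=np.eye(3)-np.outer(d,d);A=A+P;B=B+P@o
    x=np.linalg.solve(A,B);return x,[np.linalg.norm((np.eye(3)-np.outer(d,d))@(x-o)) for o,d in(a,b)]
def reds(c):
    f=c["frame"].astype(int);m=((f[...,0]>110)&(f[...,1]<70)&(f[...,2]<70)).astype(np.uint8)
    n,l,s,ct=cv2.connectedComponentsWithStats(m);return [(tuple(np.round(ct[i],1)),s[i].tolist()) for i in range(1,n) if s[i,4]>8]
E
python3 - <<'E'
from h import *
S=dict(np.load("pics/scene0.npz"));T=dict(np.load("pics/top0.npz"))
for c in(S,T):print(reds(c))
k=.64
C=[onz(T,np.array(p)*k,.16) for p in[(202,232),(466,191),(508,402),(223,449)]]
for c in C:print(np.round(c,3))
print([np.round(np.linalg.norm(C[i]-C[i-1]),3) for i in range(4)])
u=(C[1]-C[0]+C[2]-C[3]);u/=np.linalg.norm(u);print("shelf -y dir",u,"centre",np.mean(C,0))
print("knob",tri(ray(S,(340*k,259*k)),ray(T,(467*k,333*k))))
print("hole",onz(T,np.array((527,329))*k,.174),onz(S,np.array((318,325))*k,.174))
for z in(.21,.22,.23,.24):print(z,onz(T,np.array((467,333))*k,z))
E
```

```text
[((np.float64(375.9), np.float64(134.8)), [362, 116, 31, 35, 730]), ((np.float64(220.8), np.float64(167.0)), [219, 164, 5, 8, 24])]
[((np.float64(11.2), np.float64(134.8)), [0, 105, 29, 45, 683]), ((np.float64(299.0), np.float64(213.0)), [293, 207, 13, 13, 138]), ((np.float64(335.9), np.float64(213.3)), [333, 210, 8, 6, 22])]
[0.698 0.328 0.16 ]
[ 0.795 -0.056  0.16 ]
[ 0.49  -0.134  0.16 ]
[0.393 0.252 0.16 ]
[np.float64(0.314), np.float64(0.396), np.float64(0.316), np.float64(0.397)]
shelf -y dir [ 0.24581957 -0.9693156   0.        ] centre [0.59376137 0.09735417 0.16      ]
knob (array([ 0.56912986, -0.06288052,  0.23330767]), [np.float64(0.000317201406758351), np.float64(0.0003172014067583671)])
hole [ 0.59193497 -0.15264744  0.174     ] [ 0.59076805 -0.15260312  0.174     ]
0.21 [ 0.57316135 -0.06527285  0.21      ]
0.22 [ 0.57153791 -0.06416105  0.22      ]
0.23 [ 0.56991447 -0.06304924  0.23      ]
0.24 [ 0.56829104 -0.06193744  0.24      ]
```

```bash
python3 -m inch '[{"slide":[0,0,0.04],"yaw":0},{"slide":[0.1,-0.16,0.06],"yaw":0.13},{"slide":[0.2,-0.33,0.06],"yaw":0.26},{"slide":[0.2,-0.33,0.06],"yaw":0.26},{"slide":[0.2,-0.33,0.06],"yaw":0.26},{"slide":[0.2,-0.33,0.06],"yaw":0.26},{"slide":[0.2,-0.33,0.06],"yaw":0.26},{"slide":[0.2,-0.33,0.06],"yaw":0.26},{"slide":[0.2,-0.33,0.06],"yaw":0.26},{"slide":[0.3,-0.5,0.06],"yaw":0.515},{"slide":[0.404,-0.665,0.06],"yaw":0.515},{"slide":[0.404,-0.665,0.06],"yaw":0.515},{"slide":[0.404,-0.665,0.06],"yaw":0.515},{"slide":[0.404,-0.665,0.06],"yaw":0.515},{"slide":[0.404,-0.665,0.06],"yaw":0.515},{"slide":[0.404,-0.665,0.06],"yaw":0.515},{"slide":[0.404,-0.665,0.06],"yaw":0.515},{"slide":[0.404,-0.665,0.06],"yaw":0.515},{"slide":[0.404,-0.665,0.06],"yaw":0.515},{"slide":[0.404,-0.665,0.06],"yaw":0.515}]' 0 20
python3 -m inch '[{"slide":[0,0,0],"yaw":0},{"slide":[0,0,0],"yaw":0},{"slide":[0,0,0],"yaw":0}]'
python3 - <<'E'
from workcell import *
from h import *
o=get_obs(); print(o["position"],o["ee_rot"],o["ft_force"])
c=camera("wrist");np.savez("pics/w1.npz",**c);print(c["fx"],c["cx"],c["cy"],np.round(c["extrinsics"],3).tolist())
cv2.imwrite("pics/w1.png",cv2.resize(c["frame"][:,:,::-1],(800,600)));print(reds(c))
E
```

```text
clock: 1.77
position: [0.57, -0.0645, 0.3023]
ee_rot: [-0.123, 0.992, -0.0, 0.0]
ft_force: [0.1, 1.8, 0.7]
grip_width: 0.996
grasp_force: 0.0
clock: 2.02
position: [0.5691, -0.0619, 0.3018]
ee_rot: [-0.123, 0.992, 0.0, -0.001]
ft_force: [-0.5, -0.1, -0.8]
grip_width: 1.0
grasp_force: 0.0
[ 0.56914762 -0.06190268  0.30181573] [-1.23221789e-01  9.92378987e-01  1.30953524e-04 -5.64538344e-04] [-0.49645721 -0.13440873 -0.75997841]
297.3186396354542 255.78579642797428 193.8972524676949 [[-0.246, 0.969, -0.001, 0.2], [0.933, 0.237, 0.273, -0.567], [0.265, 0.066, -0.962, 0.29], [0.0, 0.0, 0.0, 1.0]]
[((np.float64(253.2), np.float64(201.7)), [237, 188, 39, 48, 518]), ((np.float64(509.5), np.float64(316.5)), [507, 307, 5, 19, 67])]
```

View pics/w1.png

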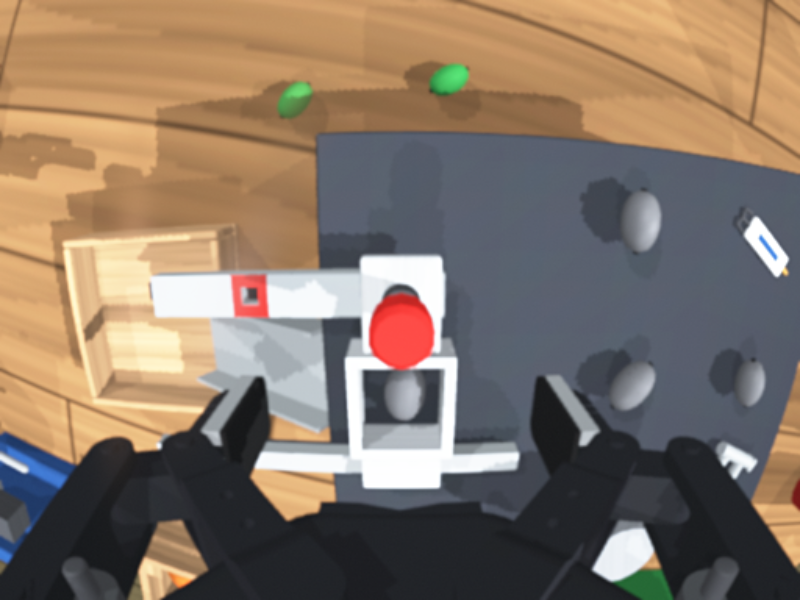

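The wrist view shows the knob at (401,328), midway between the fingers, and the red hole at (250,294) with the bar clear. I'll get the fisheye position, then grasp.

```bash
cat >> h.py <<'E'
def wray(c,p):
    E=c["extrinsics"];R=E[:3,:3];v=np.array([p[0]-c["cx"],p[1]-c["cy"]]);r=np.hypot(*v);t=r/c["fx"]
    d=R.T@np.array([*(v/r*np.sin(t)),np.cos(t)]);return -R.T@E[:3,3],d
def wz(c,p,z):
    o,d=wray(c,p);return o+d*(z-o[2])/d[2]
E
python3 - <<'E'
from h import *
W=dict(np.load("pics/w1.npz"));T=dict(np.load("pics/top0.npz"))
k=.64
u=np.array([.246,-.969,0])
f=W["frame"].astype(int);m=(f[...,0]>110)&(f[...,1]<70)&(f[...,2]<70)
ys,xs=np.where(m);s=(xs<200)&(ys>170)&(ys<205);print("rim",xs[s].mean(),ys[s].mean(),s.sum(),(xs[s].min()+xs[s].max())/2,(ys[s].min()+ys[s].max())/2)
h=wz(W,(250*k,294.5*k),.174)
print("hole",h)
print("tri",tri(wray(W,(401*k,330*k)),ray(T,(467*k,333*k))))
for z in(.225,.23,.235,.24,.245):
    a=wz(W,(401.5*k,328*k),z);print(z,a,(h-a)@u)
E
python3 -m inch '[{"slide":[0,-0.001,-0.03],"yaw":0},{"slide":[0,-0.001,-0.06],"yaw":0},{"slide":[0,-0.001,-0.077],"yaw":0},{"slide":[0,-0.001,-0.077],"yaw":0},{"slide":[0,-0.001,-0.077],"yaw":0}]'
python3 - <<'E'
from workcell import *
from h import *
c=camera("scene");cv2.imwrite("pics/s2.png",cv2.resize(c["frame"][110:270,120:330,::-1],(800,600),interpolation=cv2.INTER_CUBIC))
E
```

```text
rim 164.0 188.0 3 164.0 188.0
hole [ 0.58943303 -0.14941044  0.174     ]
tri (array([ 0.56872863, -0.06214222,  0.23411899]), [np.float64(0.0006722001904028994), np.float64(0.0006722001904029059)])
0.225 [ 0.57022476 -0.0609394   0.225     ] 0.09045368047278406
0.23 [ 0.56856782 -0.06137606  0.23      ] 0.09043815699600583
0.235 [ 0.56691088 -0.06181273  0.235     ] 0.09042263351922758
0.24 [ 0.56525394 -0.0622494   0.24      ] 0.09040711004244935
0.245 [ 0.56359699 -0.06268607  0.245     ] 0.0903915865656711
clock: 2.48
position: [0.5689, -0.0619, 0.2255]
ee_rot: [-0.124, 0.992, 0.0, -0.0]
ft_force: [0.2, 0.6, 0.8]
grip_width: 0.999
grasp_force: 0.0
```

View pics/s2.png

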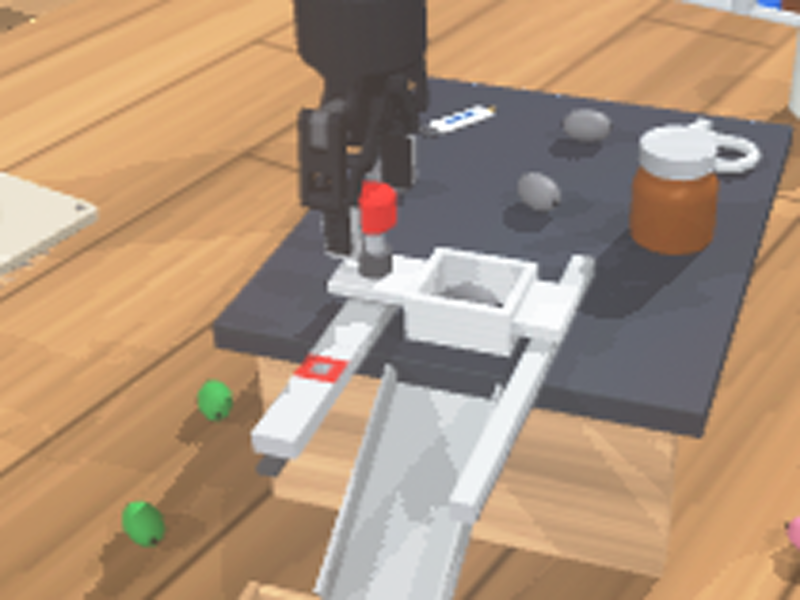

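The knob at (378,208) sits between the two fingers, clear of the barrel. Closing with low force.

```bash
python3 -m inch '[{"slide":[0,0,0],"yaw":0},{"slide":[0,0,0],"yaw":0},{"slide":[0,0,0],"yaw":0},{"slide":[0,0,0],"yaw":0},{"slide":[0,0,0],"yaw":0},{"slide":[0,0,0],"yaw":0},{"slide":[0,0,0],"yaw":0},{"slide":[0,0,0],"yaw":0},{"slide":[0,0,0],"yaw":0},{"slide":[0,0,0],"yaw":0}]' 255 20
```

```text
clock: 3.37
position: [0.5696, -0.0631, 0.2259]
ee_rot: [-0.123, 0.992, 0.0, 0.0]
ft_force: [-1.6, 1.7, 6.4]
grip_width: 0.341
grasp_force: 19.6
```

```bash
python3 -m inch '[{"slide":[0,0,0],"yaw":0},{"slide":[0,0,0.003],"yaw":0},{"slide":[0,0,0.006],"yaw":0},{"slide":[0,0,0.01],"yaw":0},{"slide":[0,0,0.01],"yaw":0},{"slide":[0,0,0.01],"yaw":0}]' 255 40
```

```text
clock: 3.87
position: [0.5694, -0.0631, 0.2349]
ee_rot: [-0.123, 0.992, -0.0, -0.0]
ft_force: [4.5, 1.2, -8.6]
grip_width: 0.333
grasp_force: 40.1
```

```bash
python3 -m inch '[{"slide":[0.001,-0.005,0],"yaw":0},{"slide":[0.0025,-0.01,0],"yaw":0},{"slide":[0.0049,-0.0194,0],"yaw":0}]'
python3 -m inch '[{"slide":[0.0012,-0.0048,0],"yaw":0},{"slide":[0.0025,-0.0097,0],"yaw":0},{"slide":[0.0037,-0.0145,0],"yaw":0},{"slide":[0.0049,-0.0194,0],"yaw":0},{"slide":[0.0062,-0.0242,0],"yaw":0},{"slide":[0.0074,-0.0291,0],"yaw":0},{"slide":[0.0086,-0.0339,0],"yaw":0},{"slide":[0.0098,-0.0388,0],"yaw":0},{"slide":[0.011,-0.0436,0],"yaw":0},{"slide":[0.0123,-0.0485,0],"yaw":0},{"slide":[0.0135,-0.0533,0],"yaw":0},{"slide":[0.0145,-0.057,0],"yaw":0},{"slide":[0.0145,-0.057,0],"yaw":0},{"slide":[0.0145,-0.057,0],"yaw":0}]'
python3 - <<'E'
from workcell import *
from h import *
for n in("scene","wrist"):
    c=camera(n);np.savez("pics/%s3.npz"%n,**c)
    f=c["frame"]; 
    cv2.imwrite("pics/%s3.png"%n,cv2.resize(f[110:350,120:440,::-1] if n=="scene" else f[:,:,::-1],(800,600),interpolation=cv2.INTER_CUBIC))
E
```

```text
clock: 4.12
position: [0.574, -0.0811, 0.2346]
ee_rot: [-0.124, 0.992, 0.001, -0.001]
ft_force: [3.4, 3.7, -8.2]
grip_width: 0.336
grasp_force: 40.2
clock: 5.28
position: [0.589, -0.14, 0.2349]
ee_rot: [-0.123, 0.992, -0.0, 0.0]
ft_force: [6.8, 0.4, -7.5]
grip_width: 0.336
grasp_force: 40.4
```

View pics/scene3.png

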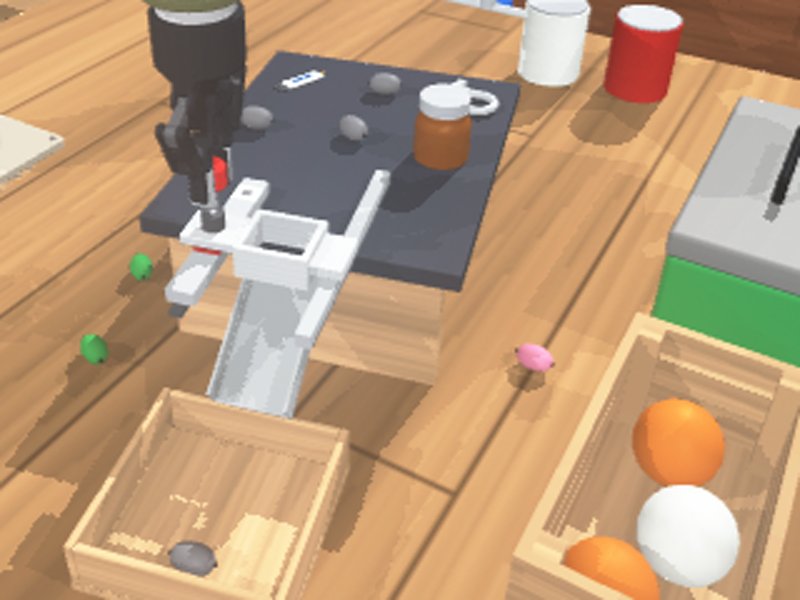

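View pics/wrist3.png

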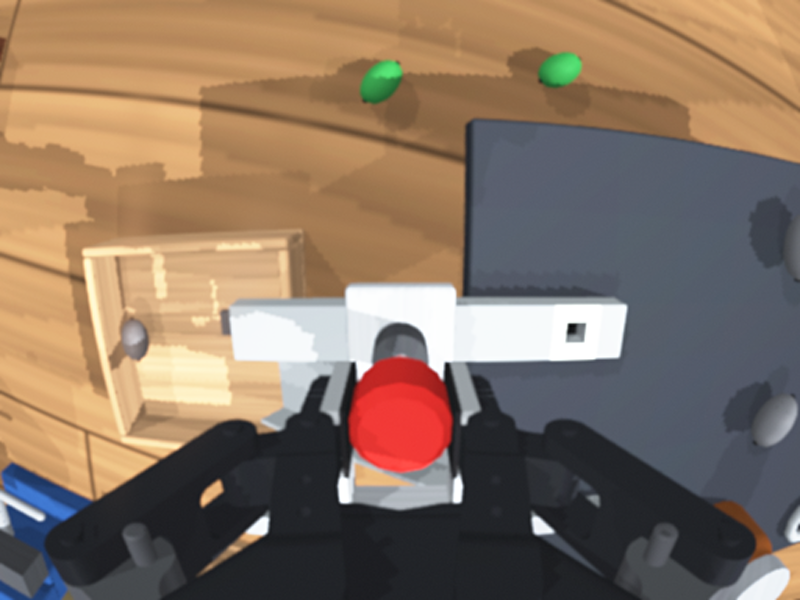

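The scene shows the loaded sinker in the bin at (193,557). The wrist view shows the parking hole exposed at (576,332), with the pin over bare bar at about 79 mm travel. Next I'll go to about 85 mm and lower until the pin rests.

```bash
python3 -m inch '[{"slide":[0.0007,-0.003,0],"yaw":0},{"slide":[0.0013,-0.0055,0],"yaw":0},{"slide":[0.0013,-0.0055,-0.0005],"yaw":0},{"slide":[0.0013,-0.0055,-0.001],"yaw":0},{"slide":[0.0013,-0.0055,-0.001],"yaw":0}]'
python3 -m inch '[{"slide":[0,0,-0.0005],"yaw":0},{"slide":[0,0,-0.0005],"yaw":0}]'
python3 - <<'E'
from h import *
a=dict(np.load("pics/w1.npz"));b=dict(np.load("pics/wrist3.npz"));k=.64;u=np.array([.246,-.969,0])
h=wz(a,(250*k,294.5*k),.174);p=wz(b,(576*k,332*k),.174);print(h,p,(h-p)@u)
E
```

```text
clock: 5.8
position: [0.5904, -0.1452, 0.234]
ee_rot: [-0.123, 0.992, -0.0, 0.0]
ft_force: [5.7, 1.0, -7.6]
grip_width: 0.332
grasp_force: 40.4
clock: 5.97
position: [0.5904, -0.1452, 0.2335]
ee_rot: [-0.123, 0.992, -0.0, 0.0]
ft_force: [6.4, 1.3, -7.1]
grip_width: 0.334
grasp_force: 40.4
[ 0.58943303 -0.14941044  0.174     ] [ 0.56754765 -0.06171234  0.174     ] 0.09036326725689674
```

```bash
python3 -m inch '[{"slide":[0,0,-0.0005],"yaw":0},{"slide":[0,0,-0.0005],"yaw":0}]'
python3 -m inch '[{"slide":[0,0,0],"yaw":0},{"slide":[0,0,0],"yaw":0},{"slide":[0,0,0],"yaw":0},{"slide":[0,0,0],"yaw":0}]' 156 20
```

```text
clock: 6.13
position: [0.5904, -0.1452, 0.2331]
ee_rot: [-0.123, 0.992, -0.0, 0.0]
ft_force: [5.4, 0.9, -7.0]
grip_width: 0.334
grasp_force: 40.5
clock: 6.47
position: [0.5899, -0.1461, 0.2337]
ee_rot: [-0.123, 0.992, -0.0, -0.0]
ft_force: [0.4, -3.1, 0.8]
grip_width: 0.391
grasp_force: 1.2
```

```bash
python3 -m inch '[{"slide":[0.0002,-0.001,0],"yaw":0},{"slide":[0.0005,-0.002,0],"yaw":0},{"slide":[0.0007,-0.003,0],"yaw":0},{"slide":[0.001,-0.004,0],"yaw":0},{"slide":[0.001,-0.004,0],"yaw":0}]'
python3 -m inch '[{"slide":[0.0002,-0.001,0],"yaw":0},{"slide":[0.0005,-0.002,0],"yaw":0},{"slide":[0.0005,-0.002,0],"yaw":0}]'
python3 - <<'E'
from workcell import *
from h import *
c=camera("wrist");np.savez("pics/w4.npz",**c);print([r for r in reds(c) if r[1][4]>300])
print([r for r in reds(dict(np.load("pics/wrist3.npz"))) if r[1][4]>300])
p=get_obs()["position"];print(p,(p-[.5694,-.0631,0])@[.246,-.969,0])
E
```

```text
clock: 6.88
position: [0.5911, -0.1493, 0.2333]
ee_rot: [-0.123, 0.992, 0.0, -0.0]
ft_force: [-0.2, -0.4, 0.4]
grip_width: 0.389
grasp_force: 0.0
clock: 7.13
position: [0.5916, -0.1511, 0.2333]
ee_rot: [-0.123, 0.992, 0.0, -0.0]
ft_force: [-1.3, 1.7, 0.4]
grip_width: 0.389
grasp_force: 0.6
[((np.float64(259.8), np.float64(256.7)), [229, 223, 63, 68, 3219])]
[((np.float64(256.0), np.float64(264.0)), [223, 229, 67, 72, 3659])]
[ 0.59160916 -0.15107095  0.23334938] 0.09070729978623693
```

```bash
for i in 1; do :; done; python3 -m inch '[{"slide":[0.0002,-0.001,0],"yaw":0},{"slide":[0.0002,-0.001,0],"yaw":0},{"slide":[0.0002,-0.001,0],"yaw":0}]'
cat > chk.py <<'E'
from workcell import *
from h import *
c=camera("wrist");np.savez("pics/last.npz",**c);print([r for r in reds(c) if r[1][4]>300])
o=get_obs();p=o["position"];print((p-[.5694,-.0631,0])@[.246,-.969,0],o["ft_force"])
E
python3 chk.py
```

```text
clock: 7.43
position: [0.5918, -0.1521, 0.2333]
ee_rot: [-0.123, 0.992, 0.0, 0.0]
ft_force: [0.4, 2.2, 0.4]
grip_width: 0.391
grasp_force: 0.5
[((np.float64(259.8), np.float64(256.5)), [229, 223, 63, 68, 3192])]
0.09176896054109215 [0.19707028 1.13865143 0.08528086]
```

```bash
python3 -m inch '[{"slide":[0.0002,-0.001,0],"yaw":0},{"slide":[0.0002,-0.001,0],"yaw":0},{"slide":[0.0002,-0.001,0],"yaw":0}]'; python3 chk.py
```

```text
clock: 7.73
position: [0.592, -0.1529, 0.2334]
ee_rot: [-0.123, 0.992, 0.0, 0.0]
ft_force: [-0.9, 3.2, 1.3]
grip_width: 0.387
grasp_force: 1.3
[((np.float64(260.1), np.float64(256.4)), [229, 223, 63, 68, 3179])]
0.09259648855392721 [-0.13116865  2.6273404   1.30796112]
```

```bash
python3 -m inch '[{"slide":[0.0002,-0.001,0],"yaw":0},{"slide":[0.0002,-0.001,0],"yaw":0},{"slide":[0.0002,-0.001,0],"yaw":0}]'; python3 chk.py
```

```text
clock: 8.03
position: [0.5922, -0.1533, 0.2334]
ee_rot: [-0.124, 0.992, 0.001, -0.0]
ft_force: [-2.5, 5.1, 1.9]
grip_width: 0.393
grasp_force: 2.7
[((np.float64(260.5), np.float64(256.4)), [230, 223, 63, 68, 3192])]
0.09303791000677793 [-1.76887449  4.64750932  2.27515766]
```

```bash
python3 -m inch '[{"slide":[0.0002,-0.001,0],"yaw":0},{"slide":[0.0002,-0.001,0],"yaw":0},{"slide":[0.0002,-0.001,0],"yaw":0}]'; python3 chk.py
```

```text
clock: 8.33
position: [0.5923, -0.1536, 0.2334]
ee_rot: [-0.124, 0.992, 0.001, -0.0]
ft_force: [-2.6, 7.0, 3.5]
grip_width: 0.391
grasp_force: 3.9
[((np.float64(260.8), np.float64(256.3)), [230, 223, 63, 68, 3190])]
0.09334957834784977 [-3.08586334  7.88990809  4.02048122]
```

Side force is building while the tool lags, and the knob image shrank (67→63 px), so the pin has probably dropped. I'll back off to unload it and look.

```bash
python3 -m inch '[{"slide":[-0.0005,0.002,0],"yaw":0},{"slide":[-0.0009,0.0035,0],"yaw":0},{"slide":[-0.0009,0.0035,0],"yaw":0}]'; python3 chk.py
python3 - <<'E'
from workcell import *
from h import *
c=camera("scene");cv2.imwrite("pics/s5.png",cv2.resize(c["frame"][140:260,150:310,::-1],(800,600),interpolation=cv2.INTER_CUBIC))
E
```

```text
clock: 8.63
position: [0.5914, -0.1521, 0.2333]
ee_rot: [-0.123, 0.992, -0.0, -0.0]
ft_force: [0.0, -0.7, 0.1]
grip_width: 0.387
grasp_force: 0.0
[((np.float64(258.2), np.float64(257.3)), [227, 224, 63, 68, 3174])]
0.09176878705051406 [ 0.10704566 -0.56712799 -0.17272675]
```

View pics/s5.png

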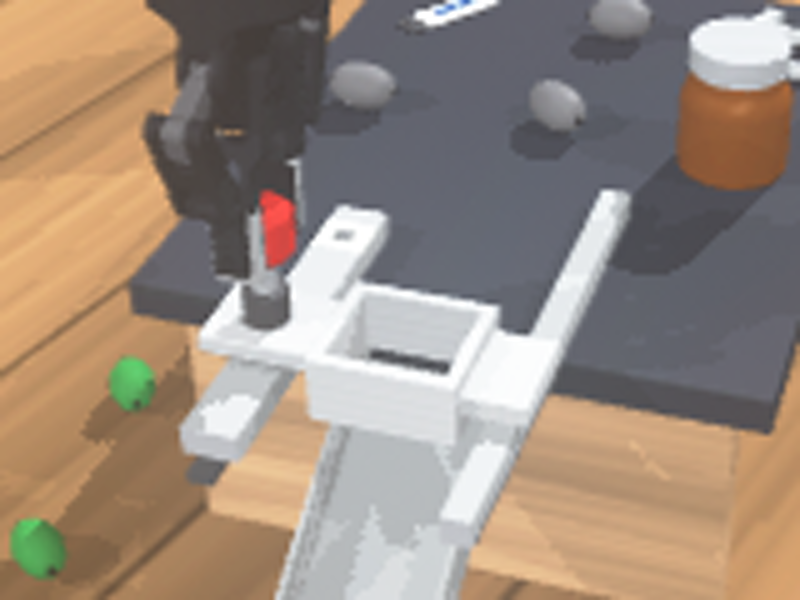

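The knob at (278,235) now sits close above the barrel at (265,290), much as it did when parked. The red rim is hidden under the nose. I'll open, rise and check the knob's height and travel.

```bash
python3 -m inch '[{"slide":[0,0,0],"yaw":0},{"slide":[0,0,0],"yaw":0},{"slide":[0,0,0],"yaw":0},{"slide":[0,0,0],"yaw":0},{"slide":[0,0,0],"yaw":0},{"slide":[0,0,0],"yaw":0}]' 0 20
python3 -m inch '[{"slide":[0,0,0.02],"yaw":0},{"slide":[0,0,0.05],"yaw":0},{"slide":[-0.0224,0.089,0.0685],"yaw":0},{"slide":[0,0,0.0685],"yaw":0},{"slide":[0,0,0.0685],"yaw":0},{"slide":[0,0,0.0685],"yaw":0},{"slide":[0,0,0.0685],"yaw":0}]'
python3 - <<'E'
from workcell import *
from h import *
o=get_obs();print(o["position"],o["ft_force"])
S=camera("scene");W=camera("wrist");T=camera("top");S0=dict(np.load("pics/scene0.npz"));W0=dict(np.load("pics/w1.npz"));T0=dict(np.load("pics/top0.npz"))
def red(c,big,lo=0):
    f=c["frame"].astype(int);m=((f[...,0]>110)&(f[...,1]<70)&(f[...,2]<70)).astype(np.uint8)
    n,l,s,ct=cv2.connectedComponentsWithStats(m);return [(np.round(ct[i],1).tolist(),s[i].tolist()) for i in range(1,n) if s[i,4]>10]
for a in(S0,S,W0,W,T0,T):print(red(a,0))
np.savez("pics/S6.npz",**S);np.savez("pics/W6.npz",**W)
a=cv2.resize(S0["frame"][145:205,195:245,::-1],(400,480),interpolation=cv2.INTER_CUBIC);b=cv2.resize(S["frame"][165:225,175:225,::-1],(400,480),interpolation=cv2.INTER_CUBIC)
cv2.imwrite("pics/cmp6.png",np.hstack([a,b]))
E
```

```text
clock: 9.23
position: [0.5915, -0.1517, 0.2333]
ee_rot: [-0.123, 0.992, 0.0, -0.0]
ft_force: [-0.9, 0.5, -0.6]
grip_width: 1.002
grasp_force: 0.0
clock: 9.82
position: [0.5914, -0.1516, 0.3018]
ee_rot: [-0.123, 0.992, 0.0, -0.0]
ft_force: [1.2, 0.8, -0.7]
grip_width: 1.001
grasp_force: 0.0
[ 0.5914405  -0.15160146  0.30176496] [ 1.18416977  0.77376957 -0.74784349]
[([375.9, 134.8], [362, 116, 31, 35, 730]), ([220.8, 167.0], [219, 164, 5, 8, 24])]
[([375.8, 134.8], [362, 116, 31, 35, 734])]
[([253.2, 201.7], [237, 188, 39, 48, 518]), ([509.5, 316.5], [507, 307, 5, 19, 67])]
[([14.9, 56.0], [14, 51, 2, 11, 11]), ([254.0, 202.9], [237, 189, 39, 47, 559]), ([267.4, 230.5], [263, 227, 10, 7, 11])]
[([11.2, 134.8], [0, 105, 29, 45, 683]), ([299.0, 213.0], [293, 207, 13, 13, 138]), ([335.9, 213.3], [333, 210, 8, 6, 22])]
[([0.6, 114.0], [0, 107, 3, 15, 29]), ([343.1, 207.9], [336, 204, 15, 9, 101])]
```

View pics/cmp6.png

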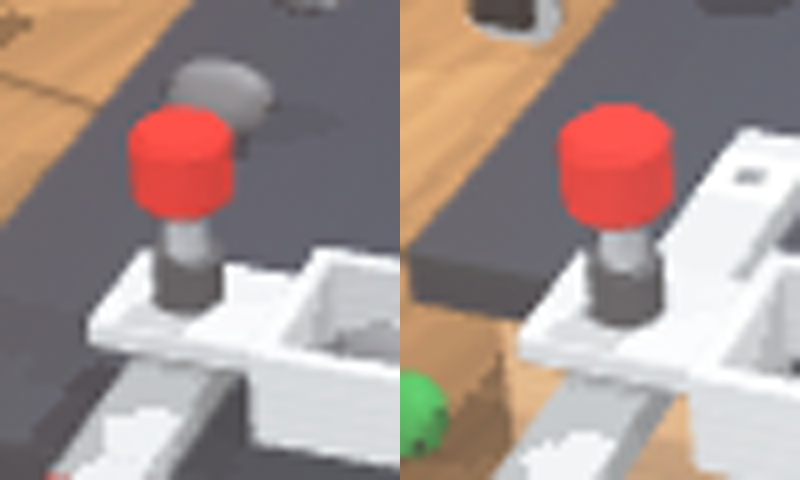

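In the same crop scale, the stem gap after the move matches the parked-home picture (left is the start, right is now). The wrist bounding box is also the same, 39x47 against 39x48 at equal height, so the pin is home at about 92 mm travel. The gripper is clear.

```bash
python3 -c "
from workcell import *
print(hand_in())"
```

```text
the job is handed in; nothing more can be done
None
```

I've handed the job in: the carriage stands at about 92 mm travel with the pin home in the red-rimmed chute hole, the sinker is in the pine bin, and the gripper is clear. Hand-in returned no verdict; this is from the camera checks.

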